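# Stand the weighted skittles on their heavy ends

## Robot

A 6-joint arm with a two-finger parallel gripper is mounted at the origin on the work surface. World frame = base frame: x ahead of the robot, y to its left, z up, the work surface at z = 0. Lengths are in m, angles in rad, forces in N, time in s.
With the tool pointing down it reaches from about 0.35 to 0.725 m from the base axis. Payload 6 kg.
Tool frame: the origin (TCP) lies at the very end of the fingers, on their centre line; the grasp point (between the pads) lies 19 mm behind it; z points along the fingers, y is the line along which they close (so a half turn about z gives the same grasp; the last joint's range is limited). The gripper opens to 85 mm and grips with 20 to 120 N. Pads are 22 mm wide; open, the fingers measure 114 mm over their backs; the gripper's body (76 mm by 85 mm) begins 54 mm behind the grasp point. The pads swing forward as they close: fully open they stand 13 mm farther back than shut.
Start: joints at [-0.92, 0.04, 0.085, 0, -1.615, -0.334], TCP at [0.187, -0.57, 0.231] pointing down, gripper open.
Joint ranges: [-2.56, 2.56], [-1.29, 2.01], [-1.08, 1.49], [-3.29, 1.98], [-2.81, -0.18], [-2.99, 2.99]. Speed limits (rad/s): [2.57, 2.57, 3.01, 3.14, 3.14, 3.14].

## Interface

Orientations are given as [roll, pitch, yaw] about the fixed x, y, z axes, in that order (R = Rz(yaw) Ry(pitch) Rx(roll)).
In Python, from cell import state, read_camera, job_done gives the robot as it stands. The module is installed in compiled form; this text tells all that it offers.
- The arm moves only by the tool step_arm, never from a script. Its argument "steps" is a list of rows, each a list of 3 entries, a list of its own where there are three numbers: the shift along the tool's x, y, z in mm, then the turn about the tool's z in rad, then the finger opening in mm, from 0 to 85.4. A call has exactly 5 rows; each row shifts and turns the commanded pose from where the row before left it, along the tool's axes as they then stand; what a row does not reach is not made up. A row lasts 1/8 s, in which the tool goes at most 62.5 mm and 10.7 degrees, less where a joint would pass 70% of its speed; a pose out of reach is approached as far as the arm can. A call with a gripper value outside its range is refused whole. The fingers move at their own pace and stop on an object; "newtons" is the grip in N (left out, the last holds). Time passes only in rows, so rows that do not move let the fingers close, or fill a call up. It gives the time, the measured TCP pose, the force, the opening and the grip force at its end, in the units of the state.
- state(): the state, without advancing time (a new reading comes with each control period).
- read_camera(name): name is "scene" or "top"; returns a dict with "color" (480x640x3 uint8, red, green, blue), "fx", "fy", "cx", "cy" (pixels), "cam_to_world" (4x4, takes a point from camera to world coordinates). Camera axes: x right, y down, z forward; pixel columns grow to the right and rows downward; lengths in m; the calibration is good to about 2 mm. A picture is of the moment at which its call begins. There is no depth.
- job_done(): hands the job in; it is judged then, once.
The state is a dict: "t": time; "joints": joint angles; "qd": joint speeds; "effort": joint torques, N m; "position": TCP position; "ee_rot": TCP orientation; "contact_force": force on the tool from outside, world axes, zero at the start; "torque": the same for the moment, N m; "gripper_width": finger opening in m; "grasp_force": force on a finger pad.
Only numpy, scipy, OpenCV 4.12 (cv2) and the standard library are available. Lean on these libraries where they do the work, as an engineer would, in place of code of your own. Each camera call takes 0.05 s, during which the arm holds its last target. There are 200 camera calls.

## Task

Each of the two wobble skittles lying in the cradle has a lead slug in one end, plugged over, and nothing on the outside shows which end it is. Find each one's heavy end by lifting it and feeling how it balances, then stand both on the green drying board, upright on their heavy ends. Never let a skittle drop or topple, and leave everything else on the bench and the board where it is.

Things in the scene. Friction and masses are not known exactly. Their poses are not given: they have to be found in the camera images.
- skittle_red: octagonal beech wobble skittle with a red band round its middle, 48 mm across flats, 160 mm long overall, both ends slightly crowned (4.5 mm deep, sphere radius 78 mm) and exactly alike. About 0.6 kg; a lead slug hidden in one end puts its balance point 22 to 30 mm from the middle, towards that end: either end, the axes do not tell. Origin at its centre, x along its length
- skittle_blue: the same skittle with a blue band; its heavy end is independent of the other's. Stood on its heavy end, either skittle rocks itself upright from a lean of up to 10 degrees or so; on its light end it topples. Two flats are vertical as it lies in the cradle. Origin at its centre, x along its length
- cradle: fixed wooden cradle holding the two skittles level along its y, 140 mm apart in x, axes 54 mm above the bench. Base 240 (x) x 180 (y) x 12 mm; two rails 10 mm thick along x at y = -60 and +60 mm, with V notches at x = -70 and +70 mm, cheeks up to 50 mm high; between the rails the skittles' flanks are free, with 18 mm of air below. Origin at the centre of the underside
- board: fixed green drying board, 280 (x) x 300 (y) mm, its top 18 mm above the bench; a wax tin and a brush lie along its far edge (x above 60 mm in its frame). Origin at the centre of the underside, z up
- wax_tin: bystander: round brass-coloured wax tin, 69 mm diameter, 40 mm high, standing on the board. Origin at the centre of its underside
- brush: bystander: flat brush 155 mm long, 44 mm wide, 16 mm high, lying on the board. Origin on its underside at the ferrule, x along its length towards the bristles
- cup: bystander: white paper cup, 90 mm across, 115 mm high, standing on the bench. Origin at the centre of its underside
- square: bystander: combination square lying on the bench, 200 mm steel rule along its x, head along its y, 32 mm high at its knob. Origin under the middle of the rule
- offcut_oak: bystander: oak offcut 130 x 60 x 45 mm on the bench. Origin at the centre of its underside
- offcut_pine: bystander: pine offcut 100 x 90 x 22 mm on the bench. Origin at the centre of its underside
- push_stick: bystander: orange push stick, 315 mm long along its x, 14 mm thick, lying on the bench. Origin on its underside near the middle
- sanding_block: bystander: cork sanding block 117 x 64 x 34 mm on the bench. Origin at the centre of its underside
Not all that is in view belongs to the job. What is shaped like the skittle_blue but purple is not meant.

How it is judged:
By the outcome, as a careful person would: the job done as asked, in the order asked, and still so for the second after the job is handed in, with the robot touching nothing.
It also fails if it takes over 66 s, if anything falls off the work surface, if the arm or the gripper's body presses on something with over 40 N, if the wrist force passes 120 N, or if a joint passes its speed limit or range.

## Working session

There is one attempt and no reset: what is moved stays moved. The work goes in short steps, Python scripts to look and compute and a tool call to move; the robot and the scene stay as the last step left them, time stands still between calls to the robot, and variables do not carry over. Pictures are saved under pics/ and viewed, at most 10 in all, crops included, and the job is handed in when it is done.

Besides the shell and the picture viewer there is one more tool, called after ">>>" as name(argument=value, ...), one argument or row to a line, values as JSON. step_arm: Moves the arm, as the interface text tells. Its arguments: {"type":"object","properties":{"steps":{"type":"array","items":{"type":"array"}},"newtons":{"type":"number"}},"required":["steps"]}

```bash
mkdir -p pics; ls
python3 - <<'E'
from cell import state, read_camera
import cv2,numpy as np,pickle
d={}
for n in("scene","top"):
    r=read_camera(n);d[n]=r
    cv2.imwrite(f"pics/{n}0.png",r["color"][:,:,::-1]);print(n,r["fx"],r["cx"],r["cy"],np.round(r["cam_to_world"],4).tolist())
pickle.dump(d,open("d0.pkl","wb"))
s=state();print(s)
E
```

```text
pics
scene 508.5205522515794 320.6260413464607 237.5269942551538 [[0.6486, 0.5185, -0.5572, 1.2528], [0.7611, -0.4523, 0.465, -0.5916], [-0.0109, -0.7257, -0.688, 0.936], [0.0, 0.0, 0.0, 1.0]]
top 588.4306644822238 327.07504338610806 235.94966393240594 [[0.0278, -0.9968, 0.0748, 0.4396], [-0.9994, -0.0291, -0.0173, 0.0097], [0.0195, -0.0743, -0.997, 1.6984], [0.0, 0.0, 0.0, 1.0]]
{'t': 0.1, 'joints': array([-9.20287322e-01,  4.07874020e-02,  8.39108421e-02, -4.09784538e-04,
       -1.61552193e+00, -3.33678680e-01]), 'qd': array([ 0.00061747, -0.00110141, -0.00019772,  0.00099585, -0.00146299,
       -0.00135941]), 'effort': array([-4.20897573e-03, -3.69344401e+01,  3.48285162e+01,  6.95173725e+00,
       -4.48670835e-03, -2.50192571e-06]), 'position': array([ 0.18689642, -0.56983232,  0.23035833]), 'ee_rot': array([ 3.13994478e+00, -1.37917346e-04, -2.82474422e+00]), 'contact_force': array([ 0.33144392, -0.45142845, -0.9566521 ]), 'torque': array([-0.02141928,  0.00163532, -0.03568773]), 'grasp_force': 0.0, 'gripper_width': 0.08507298609827117}
```

View pics/top0.png

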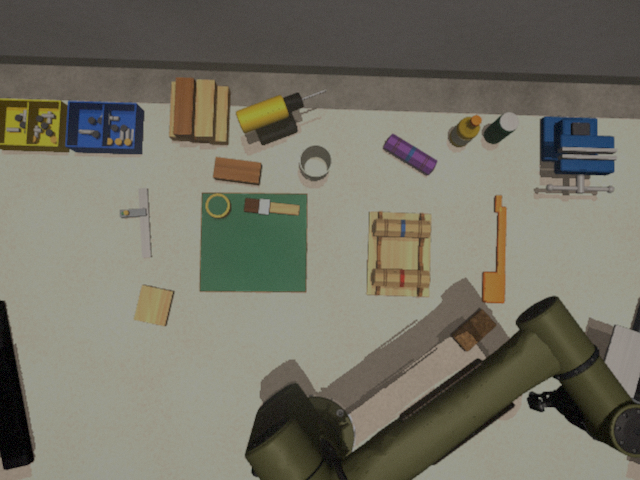

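View pics/scene0.png

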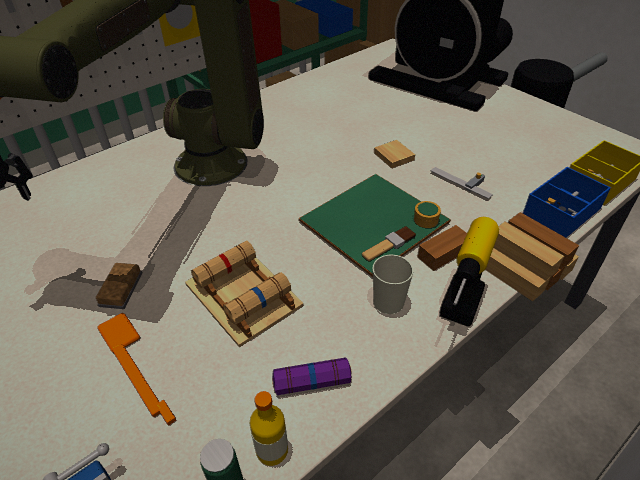

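Top view: red skittle at (402,278), blue at (403,229), both in the cradle. The purple look-alike at (410,155) lies outside it and is not meant. The board spans columns 201–307 and rows 193–292, with the tin at (217,206) and the brush at (272,208). The scene view agrees: red band (226,263), blue band (262,297), purple (312,375).

```bash
cat > h.py <<'E'
import numpy as np
def onplane(r,u,v,z):
    T=r["cam_to_world"];d=T[:3,:3]@np.array([(u-r["cx"])/r["fx"],(v-r["cy"])/r["fy"],1.])
    return T[:3,3]+d*(z-T[2,3])/d[2]
E
python3 - <<'E'
import pickle,cv2,numpy as np
from h import *
d=pickle.load(open("d0.pkl","rb"))
for n,(reg) in {"top":(360,200,440,310),"scene":(180,230,310,345)}.items():
    r=d[n];im=r["color"];x0,y0,x1,y1=reg
    c=cv2.cvtColor(im[y0:y1,x0:x1],cv2.COLOR_RGB2HSV).astype(int)
    H,S,V=c[...,0],c[...,1],c[...,2]
    for nm,m in (("red",((H<5)|(H>173))&(S>150)&(V>60)),("blue",(H>95)&(H<130)&(S>110)&(V>40))):
        k,l,st,ce=cv2.connectedComponentsWithStats(m.astype(np.uint8));i=1+st[1:,4].argmax()
        u,v=ce[i]+[x0,y0];print(n,nm,st[i],u.round(1),v.round(1),onplane(r,u,v,.078).round(4),onplane(r,u,v,.072).round(4))
r=d["top"];im=r["color"]
c=cv2.cvtColor(im,cv2.COLOR_RGB2HSV);m=((c[...,0]>55)&(c[...,0]<90)&(c[...,1]>100)).astype(np.uint8);m[:,:180]=0;m[:,330:]=0
cs=max(cv2.findContours(m,0,2)[0],key=cv2.contourArea);q=cv2.boxPoints(cv2.minAreaRect(cs));print([onplane(r,*p,.018)[:2].round(3).tolist() for p in q])
for p in((375,228),(430,230),(375,278),(430,280)):print("end",p,onplane(r,*p,.07).round(3))
for p in((369,212),(431,214),(431,296),(367,295)):print("cradle",p,onplane(r,*p,.012).round(3))
print("tin",onplane(r,217,206,.058),"brush",onplane(r,272,208,.03))
a=cv2.resize(im[190:310,355:445],None,fx=5,fy=5,interpolation=cv2.INTER_CUBIC);cv2.imwrite("pics/c0.png",a[:,:,::-1])
E
```

```text
top red [41 72  3 12 30] 402.1 277.5 [ 0.4525 -0.2281  0.078 ] [ 0.4525 -0.229   0.072 ]
top blue [42 24  3  7 19] 402.9 227.3 [ 0.5913 -0.2281  0.078 ] [ 0.5919 -0.2289  0.072 ]
scene red [39 24 12 14 61] 225.0 259.9 [ 0.4683 -0.2308  0.078 ] [ 0.4628 -0.2283  0.072 ]
scene blue [71 57 15 20 93] 259.2 294.8 [ 0.6083 -0.232   0.078 ] [ 0.6038 -0.2294  0.072 ]
[[-0.06, -0.039], [-0.06, -0.039], [-0.06, -0.039], [-0.06, -0.039]]
end (375, 228) [ 0.588 -0.151  0.07 ]
end (430, 230) [ 0.587 -0.305  0.07 ]
end (375, 278) [ 0.449 -0.154  0.07 ]
end (430, 280) [ 0.448 -0.307  0.07 ]
cradle (369, 212) [ 0.639 -0.139  0.012]
cradle (431, 214) [ 0.639 -0.318  0.012]
cradle (431, 296) [ 0.403 -0.322  0.012]
cradle (367, 295) [ 0.4   -0.138  0.012]
tin [0.63761582 0.29125819 0.058     ] brush [0.63998425 0.13976715 0.03      ]
```

View pics/c0.png

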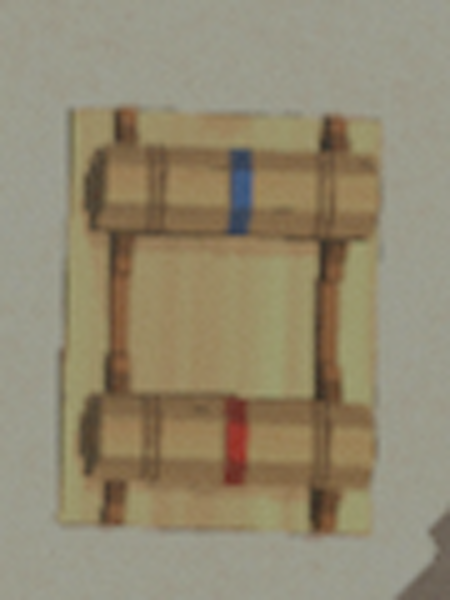

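```bash
cat >> h.py <<'E'
def plan(pos,yaw,tgt,tyaw,n,m):
    "n rows; m rows of turning; prints rows in tool mm"
    pos=np.array(pos,float);D=(np.array(tgt)-pos)/n*1000;dt=-(tyaw-yaw)/m
    for i in range(n):
        c,s=np.cos(yaw),np.sin(yaw);t=dt if i<m else 0
        print([[round(c*D[0]+s*D[1]),round(s*D[0]-c*D[1]),round(-D[2])],round(t,3),85]);yaw-=t
E
python3 - <<'E'
from h import *
import pickle
r=pickle.load(open("d0.pkl","rb"))["top"]
for p in((201,193),(307,194),(307,292),(200,291)):print("board",onplane(r,*p,.018).round(3))
for p in((369,211.6),(431.4,213.6),(429.4,297),(366.4,294.4)):print("cradle",onplane(r,*p,.012).round(3))
plan([.187,-.57,.230],-2.825,[.450,-.190,.150],-1.571,10,8)
E
```

```text
board [0.679 0.345 0.018]
board [0.685 0.042 0.018]
board [0.404 0.033 0.018]
board [0.399 0.336 0.018]
cradle [ 0.64  -0.139  0.012]
cradle [ 0.64  -0.32   0.012]
cradle [ 0.4   -0.317  0.012]
cradle [ 0.402 -0.137  0.012]
[[-37, 28, 8], -0.157, 85]
[[-41, 22, 8], -0.157, 85]
[[-44, 15, 8], -0.157, 85]
[[-45, 8, 8], -0.157, 85]
[[-46, 1, 8], -0.157, 85]
[[-46, -6, 8], -0.157, 85]
[[-44, -13, 8], -0.157, 85]
[[-42, -20, 8], -0.157, 85]
[[-38, -26, 8], 0, 85]
[[-38, -26, 8], 0, 85]
```

>>> step_arm(
  steps=[
    [[-37,28,8],-0.157,85],
    [[-41,22,8],-0.157,85],
    [[-44,15,8],-0.157,85],
    [[-45,8,8],-0.157,85],
    [[-46,1,8],-0.157,85],
  ],
  newtons=100,
)

```text
t: 0.72
position: [0.3192, -0.3788, 0.1906]
ee_rot: [3.141, 0.0, -2.035]
contact_force: [0.5, -0.2, 0.4]
gripper_width: 0.0849
grasp_force: 0.0
```

>>> step_arm(
  steps=[
    [[-46,-6,8],-0.157,85],
    [[-44,-13,8],-0.157,85],
    [[-42,-20,8],-0.157,85],
    [[-38,-26,8],0,85],
    [[-38,-26,8],0,85],
  ],
)

```text
t: 1.35
position: [0.4493, -0.188, 0.1508]
ee_rot: [3.141, 0.0, -1.569]
contact_force: [0.7, -0.8, -0.5]
gripper_width: 0.0849
grasp_force: 0.0
```

>>> step_arm(
  steps=[
    [[0,0,0],0,85],
    [[0,0,0],0,85],
    [[0,0,0],0,85],
    [[0,0,0],0,85],
    [[0,0,0],0,85],
  ],
)

```text
t: 1.98
position: [0.4486, -0.19, 0.1514]
ee_rot: [-3.141, 0.0, -1.57]
contact_force: [0.4, 0.2, -0.5]
gripper_width: 0.0852
grasp_force: 0.0
```

>>> step_arm(
  steps=[
    [[0,-2,40],0,85],
    [[0,0,35],0,85],
    [[0,0,25],0,85],
    [[0,0,17],0,85],
    [[0,0,0],0,85],
  ],
)

```text
t: 2.6
position: [0.4501, -0.1896, 0.0334]
ee_rot: [3.14, 0.0, -1.569]
contact_force: [0.3, 0.3, 0.1]
gripper_width: 0.0849
grasp_force: 0.0
```

>>> step_arm(
  steps=[
    [[0,0,0],0,40],
    [[0,0,0],0,40],
    [[0,0,0],0,40],
    [[0,0,0],0,40],
    [[0,0,0],0,40],
  ],
)

```text
t: 3.22
position: [0.4518, -0.1897, 0.036]
ee_rot: [-3.139, -0.0, -1.569]
contact_force: [-0.8, 1.6, 6.3]
gripper_width: 0.0465
grasp_force: 103.4
```

Run:
```python
from cell import state
s=state();print(s["t"],s["position"],s["contact_force"],s["torque"],s["gripper_width"],s["grasp_force"])
```

```text
3.225 [ 0.45179158 -0.18965319  0.03598864] [-0.75335721  1.60821967  6.34234838] [ 0.47145687  0.29205603 -0.29630321] 0.04648772497663512 103.38977633044124
```

>>> step_arm(
  steps=[
    [[0,0,-4],0,40],
    [[0,0,-6],0,40],
    [[0,0,-5],0,40],
    [[0,0,0],0,40],
    [[0,0,0],0,40],
  ],
)

```text
t: 3.85
position: [0.4506, -0.1894, 0.049]
ee_rot: [3.141, 0.0, -1.569]
contact_force: [-0.2, 0.2, -5.8]
gripper_width: 0.0464
grasp_force: 103.1
```

Run:
```python
from cell import state,read_camera
import cv2
s=state();print(s["t"],s["position"],s["contact_force"],s["torque"],s["gripper_width"],s["grasp_force"])
r=read_camera("scene")["color"];a=cv2.resize(r[200:360,150:350],None,fx=3,fy=3);cv2.imwrite("pics/c1.png",a[:,:,::-1])
s=state();print(s["contact_force"],s["torque"])
```

```text
3.85 [ 0.45061236 -0.18939482  0.04897417] [-0.18883167  0.22137766 -5.78793757] [0.08248029 0.03629243 0.03026763] 0.046425600963015755 103.06486824061722
[ 0.70581891  0.47760291 -5.54465881] [ 0.1166534  -0.00626447  0.01724847]
```

View pics/c1.png

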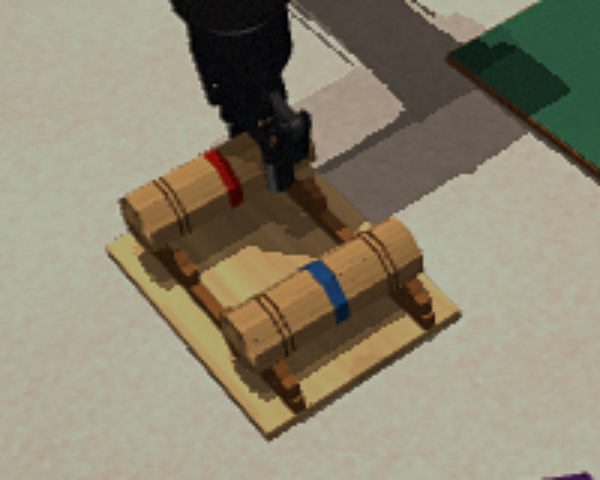

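Lifted level in the picture (red band at (225,178) in the crop). The wrist carries the whole 5.7 N, with τx ≈ 0.1 Nm. The balance point is therefore only about 17 mm from my grip towards −y, so red's heavy end is +y. I'll set it back and regrip at the −y end.

>>> step_arm(
  steps=[
    [[0,0,5],0,40],
    [[0,0,5],0,40],
    [[0,0,3],0,40],
    [[0,0,2],0,40],
    [[0,0,0],0,85],
  ],
)

```text
t: 4.53
position: [0.4514, -0.1897, 0.0351]
ee_rot: [-3.14, -0.001, -1.568]
contact_force: [0.6, -0.3, -0.1]
gripper_width: 0.0633
grasp_force: 0.0
```

>>> step_arm(
  steps=[
    [[0,0,0],0,85],
    [[0,0,0],0,85],
    [[10,0,0],0,85],
    [[33,0,0],0,85],
    [[33,0,0],0,85],
  ],
)

```text
t: 5.15
position: [0.451, -0.2668, 0.0344]
ee_rot: [-3.141, -0.0, -1.568]
contact_force: [0.6, -0.0, 0.3]
gripper_width: 0.0849
grasp_force: 0.0
```

>>> step_arm(
  steps=[
    [[1,0,0],0,85],
    [[0,0,0],0,40],
    [[0,0,0],0,40],
    [[0,0,0],0,40],
    [[0,0,0],0,40],
  ],
)

```text
t: 5.78
position: [0.451, -0.2661, 0.035]
ee_rot: [-3.141, -0.0, -1.568]
contact_force: [-3.9, 2.7, 5.7]
gripper_width: 0.0466
grasp_force: 103.5
```

>>> step_arm(
  steps=[
    [[0,0,-10],0,40],
    [[0,0,-25],0,40],
    [[0,0,-45],0,40],
    [[0,0,-45],0,40],
    [[0,0,-45],0,40],
  ],
)

```text
t: 6.4
position: [0.4505, -0.266, 0.2047]
ee_rot: [3.14, 0.001, -1.568]
contact_force: [0.3, 0.0, -5.8]
gripper_width: 0.0469
grasp_force: 103.9
```

>>> step_arm(
  steps=[
    [[0,0,-10],0,40],
    [[0,0,0],0,40],
    [[0,0,0],0,40],
    [[0,0,0],0,40],
    [[0,0,0],0,40],
  ],
)

```text
t: 7.02
position: [0.4507, -0.2664, 0.2134]
ee_rot: [3.14, 0.0, -1.569]
contact_force: [-0.4, 0.8, -5.5]
gripper_width: 0.0463
grasp_force: 104.0
```

Run:
```python
from cell import state,read_camera
s=state();print(s["t"],s["position"],s["contact_force"],s["torque"],s["gripper_width"],s["grasp_force"])
```

```text
7.025 [ 0.45073571 -0.26642528  0.2133883 ] [-0.40309653  0.78936591 -5.46614067] [-0.35458771  0.03199963  0.01001364] 0.0463387677241627 104.03086071833968
```

The torque is −0.355 Nm, so the balance point is 63 mm away towards +y. That confirms it. I'll ease the grip in stages to let the heavy end swing down.

>>> step_arm(
  steps=[
    [[0,0,0],0,40],
    [[0,0,0],0,40],
    [[0,0,0],0,40],
    [[0,0,0],0,40],
    [[0,0,0],0,40],
  ],
  newtons=40,
)

```text
t: 7.65
position: [0.451, -0.2665, 0.2143]
ee_rot: [3.142, 0.0, -1.569]
contact_force: [-0.5, 0.1, -5.9]
gripper_width: 0.0468
grasp_force: 104.0
```

```bash
cat > look.py <<'E'
import sys,cv2
from cell import state,read_camera
s=state();print(s["t"],s["position"].round(4),s["contact_force"].round(2),s["torque"].round(3),s["gripper_width"],s["grasp_force"])
if len(sys.argv)>1:
    x0,y0,w,h=map(int,sys.argv[2:6]);r=read_camera(sys.argv[6] if len(sys.argv)>6 else "scene")["color"]
    cv2.imwrite(f"pics/{sys.argv[1]}.png",cv2.resize(r[y0:y0+h,x0:x0+w],None,fx=2.5,fy=2.5)[:,:,::-1])
E
python3 look.py
```

```text
7.65 [ 0.451  -0.2665  0.2143] [-0.55  0.05 -5.86] [-0.252  0.022 -0.032] 0.046750857091020934 104.03253542259336
```

```bash
python3 look.py c2 100 100 300 230
```

```text
7.65 [ 0.451  -0.2665  0.2143] [-0.55  0.05 -5.86] [-0.252  0.022 -0.032] 0.046750857091020934 104.03253542259336
```

View pics/c2.png

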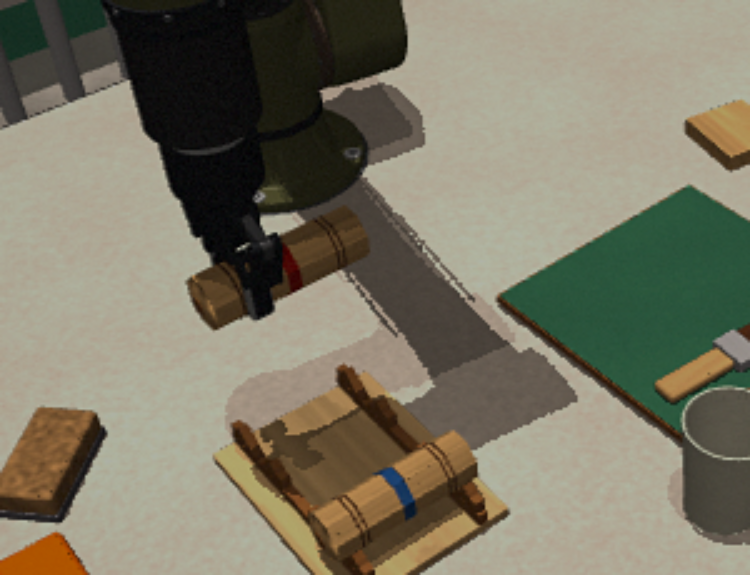

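The skittle is held near level at (285,265) in the crop, and the grip force has not eased. I'll try a new opening value together with the lower force.

>>> step_arm(
  steps=[
    [[0,0,0],0,42],
    [[0,0,0],0,42],
    [[0,0,0],0,42],
    [[0,0,0],0,42],
    [[0,0,0],0,42],
  ],
  newtons=40,
)

```text
t: 8.32
position: [0.451, -0.2665, 0.2142]
ee_rot: [3.141, 0.0, -1.569]
contact_force: [0.0, 0.9, -5.2]
gripper_width: 0.0463
grasp_force: 104.0
```

```bash
python3 look.py
```

```text
8.325 [ 0.451  -0.2665  0.2142] [ 0.04  0.87 -5.18] [-0.334 -0.009 -0.042] 0.04627956643183859 104.03258163481951
```

>>> step_arm(
  steps=[
    [[0,0,0],0,46.9],
    [[0,0,0],0,46.9],
    [[0,0,0],0,46.9],
    [[0,0,0],0,46.9],
    [[0,0,0],0,46.9],
  ],
  newtons=30,
)

```text
t: 8.95
position: [0.451, -0.2665, 0.2142]
ee_rot: [3.141, 0.0, -1.569]
contact_force: [0.1, 0.5, -5.2]
gripper_width: 0.047
grasp_force: 61.1
```

```bash
python3 look.py
```

```text
8.95 [ 0.451  -0.2665  0.2142] [ 0.12  0.53 -5.17] [-0.325  0.02  -0.023] 0.04698909999156812 61.12168310908601
```

>>> step_arm(
  steps=[
    [[0,0,0],0,47.1],
    [[0,0,0],0,47.2],
    [[0,0,0],0,47.3],
    [[0,0,0],0,47.3],
    [[0,0,0],0,47.3],
  ],
  newtons=30,
)

```text
t: 9.57
position: [0.451, -0.2665, 0.2143]
ee_rot: [3.142, 0.0, -1.569]
contact_force: [0.2, -0.2, -5.4]
gripper_width: 0.0476
grasp_force: 39.3
```

```bash
python3 look.py
```

```text
9.575 [ 0.451  -0.2665  0.2143] [ 0.18 -0.16 -5.37] [-0.287 -0.015  0.01 ] 0.047603587256734796 39.31951592909172
```

>>> step_arm(
  steps=[
    [[0,0,0],0,47.4],
    [[0,0,0],0,47.5],
    [[0,0,0],0,47.5],
    [[0,0,0],0,47.5],
    [[0,0,0],0,47.5],
  ],
  newtons=20,
)

```text
t: 10.2
position: [0.4509, -0.2665, 0.2142]
ee_rot: [3.141, 0.0, -1.569]
contact_force: [-0.4, 0.4, -6.0]
gripper_width: 0.0475
grasp_force: 27.6
```

```bash
python3 look.py
```

```text
10.2 [ 0.4509 -0.2665  0.2142] [-0.4   0.44 -5.97] [-0.314 -0.    -0.005] 0.047539841852319846 27.63434624823276
```

>>> step_arm(
  steps=[
    [[0,0,0],0,47.6],
    [[0,0,0],0,47.6],
    [[0,0,0],0,47.6],
    [[0,0,0],0,47.6],
    [[0,0,0],0,47.6],
  ],
)

```text
t: 10.82
position: [0.451, -0.2665, 0.2143]
ee_rot: [3.142, 0.0, -1.569]
contact_force: [-0.4, 0.3, -5.7]
gripper_width: 0.048
grasp_force: 21.9
```

```bash
python3 look.py c3 100 100 300 230
```

```text
10.825 [ 0.451  -0.2665  0.2143] [-0.44  0.26 -5.71] [-0.262  0.011 -0.013] 0.04798513768776702 21.90478429743962
```

View pics/c3.png

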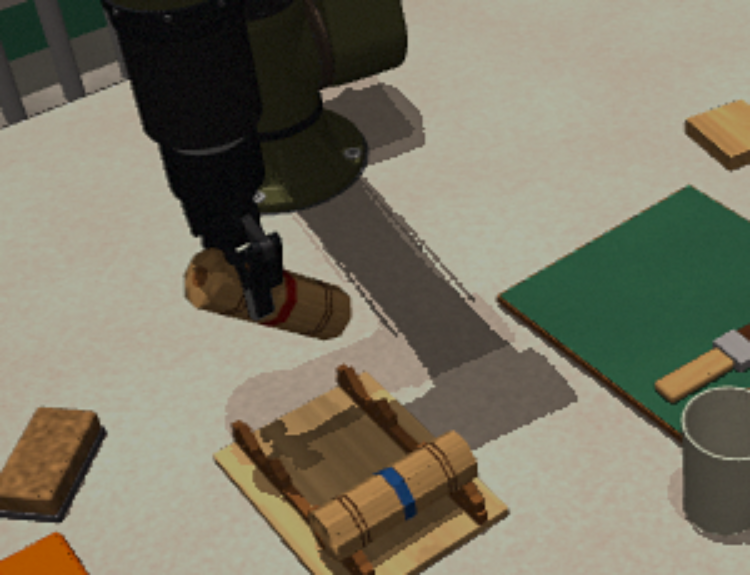

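It is pivoting slowly and under control: the heavy end, at (335,320) in the crop, is about 40° down. I'll keep going.

>>> step_arm(
  steps=[
    [[0,0,0],0,47.65],
    [[0,0,0],0,47.65],
    [[0,0,0],0,47.65],
    [[0,0,0],0,47.65],
    [[0,0,0],0,47.65],
  ],
)

```text
t: 11.5
position: [0.451, -0.2665, 0.2143]
ee_rot: [3.142, 0.0, -1.569]
contact_force: [0.7, 1.4, -5.2]
gripper_width: 0.0478
grasp_force: 19.1
```

```bash
python3 look.py
```

```text
11.5 [ 0.451  -0.2665  0.2143] [ 0.72  1.44 -5.2 ] [-0.249 -0.04   0.027] 0.04775517646104811 19.090276754686784
```

>>> step_arm(
  steps=[
    [[0,0,0],0,46.9],
    [[-15,0,0],0,46.9],
    [[-35,-5,0],0,46.9],
    [[-50,-5,0],0,46.9],
    [[-55,-8,0],0,46.9],
  ],
  newtons=60,
)

```text
t: 12.12
position: [0.4684, -0.1098, 0.2144]
ee_rot: [-3.141, 0.0, -1.57]
contact_force: [0.7, 0.2, -5.9]
gripper_width: 0.0478
grasp_force: 33.7
```

>>> step_arm(
  steps=[
    [[-55,-8,0],0,46.9],
    [[-55,-8,0],0,46.9],
    [[-55,-8,0],0,46.9],
    [[-55,-7,0],0,46.9],
    [[-55,0,0],0,46.9],
  ],
)

```text
t: 12.75
position: [0.4985, 0.1659, 0.2143]
ee_rot: [3.141, 0.0, -1.568]
contact_force: [1.4, 0.1, -5.6]
gripper_width: 0.0473
grasp_force: 33.7
```

>>> step_arm(
  steps=[
    [[-45,0,0],0,46.9],
    [[-20,0,0],0,46.9],
    [[0,0,10],0,46.9],
    [[0,0,10],0,46.9],
    [[0,0,0],0,46.9],
  ],
)

```text
t: 13.38
position: [0.4985, 0.2273, 0.1929]
ee_rot: [3.14, -0.001, -1.57]
contact_force: [-0.2, 0.5, -5.3]
gripper_width: 0.0477
grasp_force: 33.7
```

```bash
python3 look.py
```

```text
13.375 [0.4985 0.2273 0.1929] [-0.18  0.54 -5.27] [-0.292  0.01  -0.009] 0.047678079104812206 33.69206548384682
```

>>> step_arm(
  steps=[
    [[0,0,30],0,46.9],
    [[0,0,25],0,46.9],
    [[0,0,12],0,46.9],
    [[0,0,0],0,47.5],
    [[0,0,0],0,47.6],
  ],
  newtons=20,
)

```text
t: 14.0
position: [0.4997, 0.2287, 0.1289]
ee_rot: [-3.14, 0.001, -1.569]
contact_force: [-0.1, 0.4, -4.5]
gripper_width: 0.0476
grasp_force: 22.0
```

>>> step_arm(
  steps=[
    [[0,0,0],0,47.65],
    [[0,0,0],0,47.65],
    [[0,0,0],0,47.7],
    [[0,0,0],0,47.7],
    [[0,0,0],0,47.7],
  ],
)

```text
t: 14.62
position: [0.499, 0.2286, 0.1272]
ee_rot: [3.141, -0.0, -1.569]
contact_force: [0.5, 0.6, -6.2]
gripper_width: 0.0476
grasp_force: 17.1
```

```bash
python3 look.py
```

```text
14.625 [0.499  0.2286 0.1272] [ 0.54  0.56 -6.22] [-0.228  0.009  0.022] 0.04763741539180453 17.08324493416967
```

>>> step_arm(
  steps=[
    [[0,0,0],0,47.75],
    [[0,0,0],0,47.75],
    [[0,0,0],0,47.8],
    [[0,0,0],0,47.8],
    [[0,0,0],0,47.8],
  ],
)

```text
t: 15.25
position: [0.499, 0.2286, 0.1273]
ee_rot: [3.142, 0.0, -1.569]
contact_force: [-0.3, -0.9, -5.7]
gripper_width: 0.0483
grasp_force: 10.8
```

```bash
python3 look.py c4 200 60 300 230
```

```text
15.25 [0.499  0.2286 0.1273] [-0.29 -0.85 -5.69] [-0.141  0.021 -0.045] 0.048301857433314735 10.78875724459067
```

View pics/c4.png

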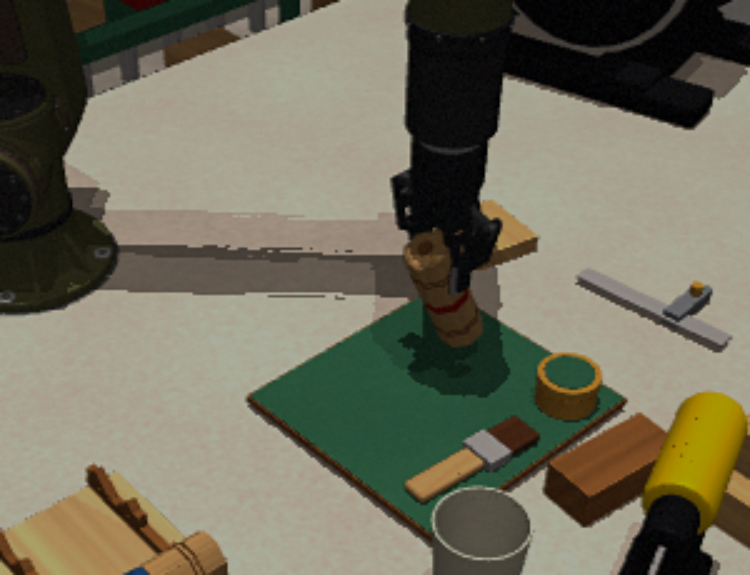

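It leans about 23° with the heavy end, at (465,335) in the crop, just above the board. I'll touch down and drag +y to bring it upright.

>>> step_arm(
  steps=[
    [[0,0,5],0,47.8],
    [[0,0,4],0,47.8],
    [[0,0,3],0,47.8],
    [[0,0,2],0,47.8],
    [[0,0,0],0,47.8],
  ],
)

```text
t: 15.92
position: [0.4989, 0.2286, 0.1132]
ee_rot: [3.141, -0.0, -1.569]
contact_force: [0.9, -0.4, -5.9]
gripper_width: 0.0478
grasp_force: 10.8
```

```bash
python3 look.py
```

```text
15.925 [0.4989 0.2286 0.1132] [ 0.9  -0.35 -5.94] [-0.127  0.027 -0.011] 0.04778145469459336 10.768063067807816
```

>>> step_arm(
  steps=[
    [[0,0,1],0,47.8],
    [[0,0,1],0,47.8],
    [[0,0,1],0,47.8],
    [[0,0,1],0,47.8],
    [[0,0,0],0,47.8],
  ],
)

```text
t: 16.55
position: [0.4996, 0.2285, 0.1124]
ee_rot: [-3.139, 0.001, -1.568]
contact_force: [-5.1, -2.4, 9.8]
gripper_width: 0.0477
grasp_force: 13.4
```

```bash
python3 look.py
```

```text
16.55 [0.4996 0.2285 0.1124] [-5.12 -2.35  9.79] [-0.881  2.59   0.188] 0.04768316209646739 13.384101663250476
```

>>> step_arm(
  steps=[
    [[-6,0,-1],0,47.8],
    [[-9,0,-1],0,47.8],
    [[-9,0,-1],0,47.8],
    [[-9,0,-1],0,47.8],
    [[0,0,0],0,47.8],
  ],
)

```text
t: 17.18
position: [0.4995, 0.2626, 0.1144]
ee_rot: [-3.14, 0.001, -1.568]
contact_force: [-1.1, -1.7, 6.1]
gripper_width: 0.0475
grasp_force: 8.2
```

```bash
python3 look.py c5 200 60 300 230
```

```text
17.175 [0.4995 0.2626 0.1144] [-1.09 -1.68  6.05] [-0.593  0.531 -0.031] 0.047547808764924177 8.21982135210419
```

View pics/c5.png

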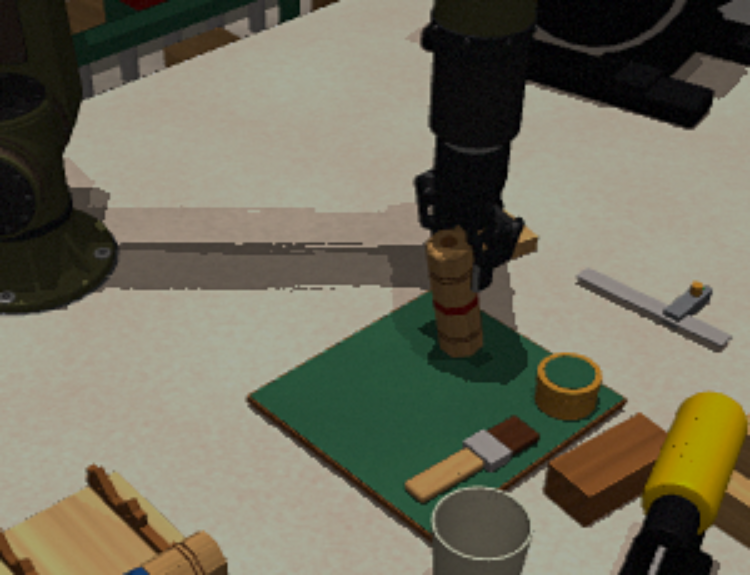

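The skittle is nearly upright: top (447,243), foot (460,345), leaning about 8–10°. A little more drag should do it.

>>> step_arm(
  steps=[
    [[-6,0,0],0,47.8],
    [[-6,0,0],0,47.8],
    [[-5,0,0],0,47.8],
    [[0,0,0],0,47.8],
    [[0,0,0],0,47.8],
  ],
)

```text
t: 17.85
position: [0.4992, 0.2794, 0.1137]
ee_rot: [-3.141, 0.001, -1.568]
contact_force: [-0.2, -1.2, 5.2]
gripper_width: 0.048
grasp_force: 4.0
```

```bash
python3 look.py
cat > ang.py <<'E'
import sys,cv2,numpy as np
from cell import read_camera
x0,y0,x1,y1=map(int,sys.argv[1:5]);r=read_camera("scene")
c=cv2.cvtColor(r["color"],cv2.COLOR_RGB2HSV)[y0:y1,x0:x1].astype(int)
m=((c[...,0]<22)|(c[...,0]>172))&(c[...,1]>70)&(c[...,2]>45)
k,l,st,ce=cv2.connectedComponentsWithStats(m.astype(np.uint8));i=1+st[1:,4].argmax()
P=np.argwhere(l==i)[:,::-1]+[x0,y0]
for v in range(P[:,1].min(),P[:,1].max()+1,4):
    u=P[P[:,1]==v][:,0];print(v,u.min(),u.max())
# expected direction of verticals at mean pixel
T=np.linalg.inv(r["cam_to_world"])
for z in(.018,.178):
    q=T@[float(sys.argv[5]),float(sys.argv[6]),z,1];print("vert",z,q[0]/q[2]*r["fx"]+r["cx"],q[1]/q[2]*r["fy"]+r["cy"])
E
python3 ang.py 360 140 412 212 .4995 .279
```

```text
17.85 [0.4992 0.2794 0.1137] [-0.24 -1.18  5.19] [-0.419  0.006 -0.005] 0.048003897284822905 4.003619154682383
148 387 388
152 374 390
156 375 392
160 375 392
164 375 392
168 375 392
172 375 391
176 376 392
180 379 393
184 376 393
188 376 392
192 376 389
196 376 392
200 379 390
vert 0.018 384.88731383139793 196.25153532980207
vert 0.178 389.4828252804865 149.0121640562149
```

>>> step_arm(
  steps=[
    [[-4,0,0],0,47.8],
    [[-4,0,0],0,47.8],
    [[0,0,0],0,47.8],
    [[0,0,0],0,49],
    [[0,0,0],0,52],
  ],
)

```text
t: 18.52
position: [0.4984, 0.2865, 0.1123]
ee_rot: [3.14, -0.0, -1.569]
contact_force: [-0.4, 0.2, -0.0]
gripper_width: 0.0516
grasp_force: 0.0
```

>>> step_arm(
  steps=[
    [[0,0,0],0,60],
    [[0,0,0],0,75],
    [[0,0,0],0,85],
    [[0,0,0],0,85],
    [[0,0,0],0,85],
  ],
)

```text
t: 19.15
position: [0.4988, 0.2866, 0.1133]
ee_rot: [3.141, 0.0, -1.569]
contact_force: [-0.4, -0.4, 0.1]
gripper_width: 0.0849
grasp_force: 0.0
```

```bash
python3 look.py;python3 ang.py 360 140 412 212 .4995 .285
```

```text
19.15 [0.4988 0.2866 0.1133] [-0.38 -0.43  0.14] [0.034 0.014 0.025] 0.08494510498221132 0.0
144 382 385
148 381 390
152 379 395
156 378 399
160 378 400
164 380 399
168 377 395
172 377 395
176 378 395
180 377 394
184 377 394
188 377 393
192 379 392
196 377 392
200 380 389
vert 0.018 386.3560902004351 195.38459822795164
vert 0.178 391.0619560543965 148.17219307483418
```

Red stands upright and free. Next is blue, which I'll grip at its −y end first.

>>> step_arm(
  steps=[
    [[0,0,-40],0,85],
    [[0,0,-58],0,85],
    [[12,0,-12],0,85],
    [[40,-6,0],0,85],
    [[55,-9,0],0,85],
  ],
  newtons=30,
)

```text
t: 19.82
position: [0.5138, 0.1791, 0.2228]
ee_rot: [3.141, 0.0, -1.567]
contact_force: [0.6, -1.0, 0.5]
gripper_width: 0.0849
grasp_force: 0.0
```

>>> step_arm(
  steps=[
    [[58,-9,0],0,85],
    [[58,-11,0],0,85],
    [[58,-11,0],0,85],
    [[58,-11,0],0,85],
    [[58,-11,0],0,85],
  ],
)

```text
t: 20.45
position: [0.5676, -0.1122, 0.223]
ee_rot: [-3.142, 0.0, -1.569]
contact_force: [0.6, 0.2, 0.8]
gripper_width: 0.0849
grasp_force: 0.0
```

>>> step_arm(
  steps=[
    [[58,-11,0],0,85],
    [[50,-8,0],0,85],
    [[35,-5,20],0,85],
    [[13,0,40],0,85],
    [[0,0,40],0,85],
  ],
)

```text
t: 21.08
position: [0.5914, -0.2675, 0.1213]
ee_rot: [3.141, 0.0, -1.571]
contact_force: [-0.4, 0.9, -0.1]
gripper_width: 0.0853
grasp_force: 0.0
```

>>> step_arm(
  steps=[
    [[0,0,35],0,85],
    [[-1,0,30],0,85],
    [[0,0,16],0,85],
    [[0,0,6],0,85],
    [[0,0,0],0,85],
  ],
  newtons=45,
)

```text
t: 21.7
position: [0.5923, -0.2654, 0.0369]
ee_rot: [-3.141, -0.0, -1.569]
contact_force: [0.1, -0.5, 0.9]
gripper_width: 0.0851
grasp_force: 0.0
```

>>> step_arm(
  steps=[
    [[0,0,0],0,40],
    [[0,0,0],0,40],
    [[0,0,0],0,40],
    [[0,0,0],0,40],
    [[0,0,0],0,40],
  ],
)

```text
t: 22.32
position: [0.591, -0.2654, 0.0376]
ee_rot: [3.14, -0.0, -1.569]
contact_force: [-6.1, 2.5, 7.2]
gripper_width: 0.047
grasp_force: 47.7
```

>>> step_arm(
  steps=[
    [[0,0,-4],0,40],
    [[0,0,-6],0,40],
    [[0,0,-5],0,40],
    [[0,0,0],0,40],
    [[0,0,0],0,40],
  ],
)

```text
t: 22.95
position: [0.5918, -0.2651, 0.0509]
ee_rot: [3.141, 0.0, -1.569]
contact_force: [-0.4, -0.0, -6.5]
gripper_width: 0.0469
grasp_force: 47.2
```

```bash
python3 look.py
```

```text
22.95 [ 0.5918 -0.2651  0.0509] [-0.36 -0.04 -6.51] [-0.398  0.045 -0.007] 0.046879388726275846 47.155810967087746
```

Blue balances 61 mm from my grip towards +y (τx −0.40 Nm at 6.5 N), so its heavy end is +y as well. I'll repeat the same manoeuvre.

>>> step_arm(
  steps=[
    [[0,0,-30],0,40],
    [[0,0,-50],0,40],
    [[0,0,-50],0,40],
    [[-10,4,-35],0,40],
    [[-25,8,0],0,40],
  ],
)

```text
t: 23.58
position: [0.5809, -0.2311, 0.2204]
ee_rot: [-3.135, -0.002, -1.57]
contact_force: [0.3, 1.0, -6.1]
gripper_width: 0.047
grasp_force: 47.9
```

>>> step_arm(
  steps=[
    [[-45,12,0],0,40],
    [[-50,14,0],0,40],
    [[-50,14,0],0,40],
    [[-50,14,0],0,40],
    [[-45,12,0],0,40],
  ],
)

```text
t: 24.2
position: [0.5125, 0.0112, 0.2162]
ee_rot: [3.142, 0.0, -1.568]
contact_force: [0.4, 0.9, -5.1]
gripper_width: 0.0471
grasp_force: 47.9
```

>>> step_arm(
  steps=[
    [[-35,8,0],0,40],
    [[-20,5,0],0,40],
    [[-5,0,0],0,47.3],
    [[0,0,0],0,47.4],
    [[0,0,0],0,47.5],
  ],
  newtons=20,
)

```text
t: 24.82
position: [0.5005, 0.069, 0.2163]
ee_rot: [-3.142, 0.0, -1.57]
contact_force: [0.7, 0.3, -5.8]
gripper_width: 0.0475
grasp_force: 24.3
```

```bash
python3 look.py
```

```text
24.825 [0.5005 0.069  0.2163] [ 0.73  0.27 -5.82] [-0.039 -0.017 -0.018] 0.04748785088940243 24.286996697555878
```

>>> step_arm(
  steps=[
    [[0,0,0],0,47.5],
    [[0,0,0],0,47.5],
    [[0,0,0],0,47.5],
    [[0,0,0],0,47.5],
    [[0,0,0],0,47.5],
  ],
)

```text
t: 25.45
position: [0.5003, 0.0696, 0.2163]
ee_rot: [-3.142, 0.0, -1.569]
contact_force: [0.0, -0.2, -5.2]
gripper_width: 0.0476
grasp_force: 26.0
```

```bash
python3 look.py c6 200 60 300 230
```

```text
25.45 [0.5003 0.0696 0.2163] [ 0.05 -0.2  -5.15] [-0.18  -0.08   0.014] 0.04764693522396003 26.01476540789008
```

View pics/c6.png

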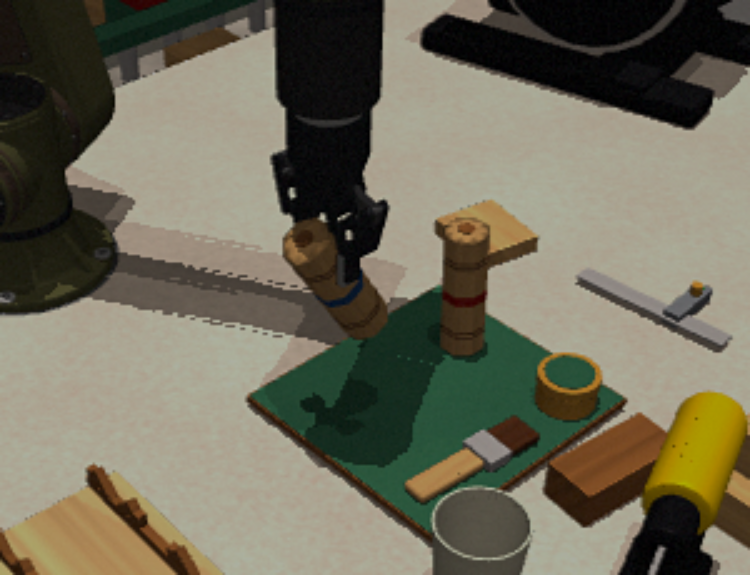

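Red stands upright at (465,290) in the crop. Blue hangs about 30–35° off vertical, heavy end at (370,325), clear of red. I'll lower it and ease the grip further.

>>> step_arm(
  steps=[
    [[0,0,15],0,47.5],
    [[0,0,30],0,47.5],
    [[0,0,28],0,47.5],
    [[0,0,12],0,47.6],
    [[0,0,3],0,47.7],
  ],
)

```text
t: 26.12
position: [0.5, 0.0694, 0.1276]
ee_rot: [3.141, -0.001, -1.569]
contact_force: [0.1, 0.6, -5.3]
gripper_width: 0.0477
grasp_force: 15.4
```

>>> step_arm(
  steps=[
    [[0,0,0],0,47.75],
    [[0,0,0],0,47.75],
    [[0,0,0],0,47.8],
    [[0,0,0],0,47.8],
    [[0,0,0],0,47.8],
  ],
)

```text
t: 26.75
position: [0.5003, 0.0696, 0.1284]
ee_rot: [-3.141, 0.0, -1.569]
contact_force: [0.1, -0.0, -6.5]
gripper_width: 0.0479
grasp_force: 10.2
```

```bash
python3 look.py
```

```text
26.75 [0.5003 0.0696 0.1284] [ 0.14 -0.02 -6.52] [-0.068 -0.015  0.025] 0.047867767111566 10.2446595125366
```

>>> step_arm(
  steps=[
    [[0,0,5],0,47.8],
    [[0,0,4],0,47.8],
    [[0,0,2],0,47.8],
    [[0,0,1],0,47.8],
    [[0,0,0],0,47.8],
  ],
)

```text
t: 27.38
position: [0.5004, 0.0696, 0.1164]
ee_rot: [-3.141, 0.0, -1.569]
contact_force: [0.2, 0.6, -5.5]
gripper_width: 0.048
grasp_force: 10.2
```

```bash
python3 look.py;python3 ang.py 310 140 372 235 .5 .08
```

```text
27.375 [0.5004 0.0696 0.1164] [ 0.18  0.56 -5.48] [-0.123 -0.041  0.004] 0.0479838374847423 10.184217951027676
181 326 329
185 317 330
189 315 332
193 315 333
197 317 333
201 319 331
205 320 333
209 324 337
vert 0.018 332.8908065234828 227.10960142350766
vert 0.178 333.25976960588423 179.08197658995402
```

>>> step_arm(
  steps=[
    [[0,0,1],0,47.8],
    [[0,0,1],0,47.8],
    [[0,0,1],0,47.8],
    [[0,0,1],0,47.8],
    [[0,0,0],0,47.8],
  ],
)

```text
t: 28.05
position: [0.5011, 0.0691, 0.1157]
ee_rot: [-3.138, -0.001, -1.568]
contact_force: [-5.9, -2.1, 10.9]
gripper_width: 0.0477
grasp_force: 14.4
```

```bash
python3 look.py
```

```text
28.05 [0.5011 0.0691 0.1157] [-5.86 -2.14 10.86] [-0.432  2.66   0.123] 0.04774936521557604 14.43596059922129
```

>>> step_arm(
  steps=[
    [[-6,0,-1],0,47.8],
    [[-9,0,-1],0,47.8],
    [[-9,0,-1],0,47.8],
    [[-9,0,-1],0,47.8],
    [[0,0,0],0,47.8],
  ],
)

```text
t: 28.68
position: [0.5006, 0.1037, 0.1166]
ee_rot: [-3.141, 0.001, -1.568]
contact_force: [-1.1, -1.3, 4.3]
gripper_width: 0.0479
grasp_force: 6.3
```

```bash
python3 look.py;python3 ang.py 310 140 372 235 .5 .103
```

```text
28.675 [0.5006 0.1037 0.1166] [-1.13 -1.35  4.35] [-0.101  0.17   0.012] 0.04793724203025573 6.333316068048589
175 338 339
179 325 340
183 325 343
187 325 343
191 326 343
195 326 343
199 327 343
203 328 346
207 332 341
vert 0.018 339.27378767718756 223.34077906604855
vert 0.178 340.19550671628093 175.39133564461272
```

>>> step_arm(
  steps=[
    [[-6,0,0],0,47.8],
    [[-6,0,0],0,47.8],
    [[-4,0,0],0,47.8],
    [[0,0,0],0,47.8],
    [[0,0,0],0,47.8],
  ],
)

```text
t: 29.35
position: [0.5, 0.1188, 0.116]
ee_rot: [3.141, 0.0, -1.569]
contact_force: [0.2, -0.5, 0.8]
gripper_width: 0.048
grasp_force: 1.1
```

```bash
python3 look.py c7 200 60 300 230
```

```text
29.35 [0.5    0.1188 0.116 ] [ 0.21 -0.49  0.84] [ 0.012 -0.01   0.005] 0.047977995386184635 1.0717046411946285
```

View pics/c7.png

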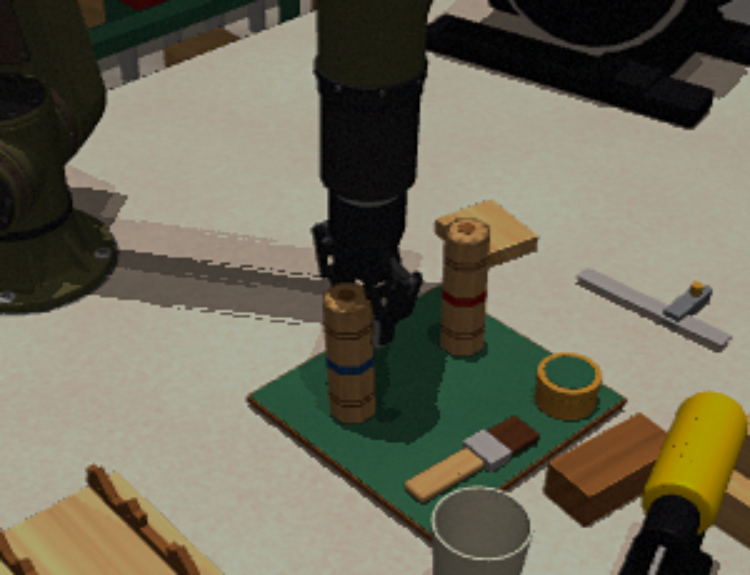

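Blue now stands on the board within about 2° of vertical: top (347,300), foot (352,408). The grip is down to 1 N. I'll release it, back off upwards and let it settle.

>>> step_arm(
  steps=[
    [[0,0,0],0,49],
    [[0,0,0],0,52],
    [[0,0,0],0,65],
    [[0,0,0],0,85],
    [[0,0,0],0,85],
  ],
)

```text
t: 30.02
position: [0.5002, 0.1186, 0.1163]
ee_rot: [3.141, 0.0, -1.569]
contact_force: [-0.1, -0.0, 0.1]
gripper_width: 0.0849
grasp_force: 0.0
```

>>> step_arm(
  steps=[
    [[0,0,0],0,85],
    [[0,0,0],0,85],
    [[0,0,-20],0,85],
    [[0,0,-45],0,85],
    [[0,0,-50],0,85],
  ],
)

```text
t: 30.65
position: [0.4998, 0.1184, 0.2321]
ee_rot: [3.14, -0.001, -1.569]
contact_force: [0.8, -0.2, -0.5]
gripper_width: 0.0846
grasp_force: 0.0
```

>>> step_arm(
  steps=[
    [[0,0,-20],0,85],
    [[0,0,0],0,85],
    [[0,0,0],0,85],
    [[0,0,0],0,85],
    [[0,0,0],0,85],
  ],
)

```text
t: 31.28
position: [0.5, 0.1185, 0.2505]
ee_rot: [3.14, -0.001, -1.569]
contact_force: [-0.2, 0.0, -0.4]
gripper_width: 0.0853
grasp_force: 0.0
```

```bash
python3 look.py;python3 ang.py 310 150 372 235 .5 .118;python3 ang.py 365 135 412 212 .499 .285
```

```text
31.275 [0.5    0.1185 0.2505] [-0.22  0.03 -0.4 ] [ 0.048 -0.013  0.035] 0.0852862953351798 0.0
172 336 344
176 330 349
180 330 349
184 330 349
188 331 349
192 331 349
196 331 349
200 331 348
204 335 344
vert 0.018 343.38333665198564 220.91430158126033
vert 0.178 344.65592331544246 173.01786100563464
140 394 396
144 382 401
148 374 407
152 374 411
156 378 411
160 378 411
164 378 402
168 377 394
172 377 394
176 377 394
180 377 393
184 377 393
188 377 393
192 378 389
196 377 392
200 379 390
vert 0.018 386.23052590325693 195.30229655396252
vert 0.178 390.92517533195996 148.09292647758167
```

Both stand upright with the gripper clear.

```bash
python3 -c "
from cell import job_done
print(job_done())"
```

```text
the job is handed in; nothing more can be done
None
```

Both skittles are standing upright on their heavy ends on the green board, and the job was handed in at about 31 s; in both cases the heavy end was the one that had lain towards the board (+y).

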